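# Seat a juicer's reamer on the flat of its drive shaft

### The arm

A 6-joint arm with a two-finger parallel gripper is mounted at the origin on a cart in front of the work surface, level with it; the furniture and walls round the work are solid. World frame = base frame: x ahead of the robot, y to its left, z up, the work surface at z = 0. Lengths are in mm, angles in rad, forces in N, time in s.
With the tool pointing down it reaches from about 375 to 900 mm from the base axis. Payload 3.1 kg.
Tool frame: the origin (TCP) lies on the centre line of the jaws, within the pads' length; the fingertips stand 22 mm ahead of it and the grasp point (between the pads) lies 3 mm ahead of it; z points along the fingers, y is the line along which they close (so a half turn about z gives the same grasp; the last joint's range is limited). The gripper opens to 87 mm and grips with 3 to 60 N. Pads are 19 mm wide; open, the fingers measure 117 mm over their backs; the gripper's body (75 mm by 190 mm) begins 51 mm behind the grasp point.
Start: joints at [1.113, 0.527, 1.433, -0, 1.181, -0.178], TCP at [172.561, 600.682, 244.548] pointing down, gripper open.
Joint ranges: [-3.08, 3.08], [-0.75, 2.2], [0.22, 2.44], [-1.43, 4.57], [0, 2.65], [-2.85, 2.85]. Speed limits (rad/s): [2.79, 2.79, 3.14, 3.14, 3.14, 3.14].

### API

Orientations are given as a unit quaternion [w, x, y, z].
In Python, from cell import env gives the robot as it stands. The module is installed in compiled form; this text tells all that it offers.
- The arm moves only by the tool apply_moves, never from a script. Its argument "deltas" is a list of rows, each a list of 7 numbers: the shift along the tool's x, y, z in m, then the turn, a rotation vector about the tool's x, y, z in rad, then the closure in counts, from 0 (fully open) to 255 (shut). A call has 1 to 12 rows; each row is the pose to reach, as a shift and turn from the pose commanded when the call began, along the tool's axes at that moment; what a row does not reach only later rows make up. A row lasts 1/10 s, in which the tool goes at most 50 mm and 8.59 degrees, less where a joint would pass 70% of its speed; a pose out of reach is approached as far as the arm can. A call with a gripper value outside its range is refused whole. The fingers move at their own pace and stop on an object; "newtons" is the grip in N (left out, the last holds). Time passes only in rows, so rows that repeat a pose let the fingers close. It gives the time, the measured TCP pose, the force, the opening and the grip force at its end, in the units of the state.
- env.observe(): the state, without advancing time (a new reading comes with each control period).
- env.camera(name): name is "scene" or "top" or "wrist"; returns a dict with "img" (480x640x3 uint8, red, green, blue), "K" (3x3 intrinsics, pixels), "rvec" (rotation vector, rad) and "tvec" (3), from world to camera coordinates, as OpenCV has them. Camera axes: x right, y down, z forward; pixel columns grow to the right and rows downward; lengths in mm; the calibration is good to about 2 mm. A picture is of the moment at which its call begins. There is no depth.
- env.finish_job(): hands the job in; it is judged then, once.
The state is a dict: "t": time; "qpos": joint angles; "qd": joint speeds; "tau": joint torques, N m; "eef_pos": TCP position; "orientation": TCP orientation; "force": force on the tool from outside, world axes, zero at the start; "wrist_torque": the same for the moment, N m; "width": finger opening in mm; "gripper_force": force on a finger pad.
Only numpy, scipy, OpenCV 4.12 (cv2) and the standard library are available. Lean on these libraries where they do the work, as an engineer would, in place of code of your own. Each camera call takes 0.05 s, during which the arm holds its last target. There are 200 camera calls.

### The job

Get the citrus juicer ready for its set screw: first swing the bowl latch down until it rests over its catch, then put the ivory reamer on the drive shaft with the screw in its hub on the shaft's flat, which has to be felt (or seen) and brought round so that the screw faces the spout, where a key can reach it. Press the reamer fully home against the sprung seat and finish while still gripping it and holding it down there. Leave the measuring cup, the steel bowl and the loose orange where they are.

Things in the scene. Friction and masses are not known exactly. Their poses are not given: they have to be found in the camera images.
- juicer: graphite motor base under a steel juice bowl, fixed to the table, 200 mm across, 119 mm high. Origin: centre of its underside, on the shaft's axis; z up; the spout, a 44 mm wide opening in the bowl wall, faces its -x, the latch is at its +y. Bowl inside: 170 mm wide at the floor, 188 mm at the rim; floor 78 mm, rim 119 mm above the table.
- shaft_top (a point): centre of the upright drive shaft's top end, 132 mm above the table. Steel, 18 mm in diameter, one flat along it 5.5 mm from the axis: 18 mm across the round, 14.5 mm square across the flat; 2 mm chamfer on top. It turns with light drag (0.05 N m), stays where left. The flat's angle is not reported: it starts up to 70 degrees to either side of the spout. Axes: the juicer's, they do not turn.
- seat_home (a point): point on the shaft's axis 96 mm above the table, where the underside of the reamer's hub is when fully home. Round the shaft sits a brass spring seat, 31 mm across, top 102 mm above the table (the shaft is bare above it); it yields 6 mm, down to this point, and pushes up with about 4 N at first, 9 N when fully down. Axes: the juicer's.
- spout_lip (a point): middle of the spout's outer lip, 135 mm from the shaft's axis along the juicer's -x, 78 mm above the table: the set screw must finish pointing this way
- latch_pivot (a point): middle of the latch's hinge line, at the bowl's rim on the juicer's +y side, 104 mm from the shaft's axis and 110 mm above the table; the hinge line runs along the juicer's x; axes as the juicer's
- latch (a joint): bowl latch, a steel strap 22 mm wide, 3 mm thick, 62 mm long from the hinge. 0 = shut: it hangs straight down beside the base, the catch stud through its slot (under 0.1 is over the catch); grows as it swings outward and up, 1.57 = level along the juicer's +y. Starts between 1.75 and 2.3. Stiff hinge (0.04 N m), stays where left; push its upper (outer) face to close it.
- latch_end (a point): free end of the latch strap, 62 mm from the hinge line
- reamer_mid (a point): centre of the ivory reamer, half-way up its 68 mm; it stands loose and upright on its hub, 0.14 kg. z up, set screw faces its -x. Hub: steel, 34 mm across, from 34 to 18 mm below this point. Skirt: 50 mm across, from 18 mm below to 6 mm above this point, with two finger flats 44 mm apart facing its +y and -y; a dome above it, and a small rib on the skirt over the screw.
- hub_foot (a point): centre of the hub's underside, 34 mm below the reamer's centre, axes as the reamer's. The bore opens here, 40 mm deep, D-shaped, its flat on the screw's side (-x), 0.7 mm wider than the shaft all round: it goes over the shaft only when turned to the shaft's flat (within about 5 degrees), else it stays on the shaft's top. Let go when home, the spring lifts it 5 to 6 mm.
- set_screw (a point): head of the set screw in the reamer's hub, 19 mm from the reamer's axis along its -x and 26 mm below its centre
- measuring_cup: small clear measuring cup, 66 mm wide, 70 mm high, on the table under the spout; leave it alone. Origin: centre of its underside
- steel_bowl: steel mixing bowl with orange halves, 225 mm wide, 101 mm high; leave it alone. Origin: centre of its underside
- orange_1: loose orange, 73 mm; leave it alone. Origin: its underside

How it is judged (in metres and radians):
On the way, in this order (a step that is already met when the one before it is completed fails the run):
1. the bowl latch is swung shut over its catch while the reamer is not yet on the shaft (value of joint latch below 0.1 rad and horizontal distance between reamer_mid and shaft_top above 0.05 m), for 0.2 s.
2. the reamer has gone down over the shaft's flat onto the spring seat (horizontal distance between reamer_mid and shaft_top below 0.003 m and z of reamer_mid in the frame of juicer below 0.14 m), for 0.1 s.
At the end, for the whole second after the job is handed in: Latch under 0.1 rad; reamer upright (0.1 rad), within 3 mm of the shaft's axis, centre under 132.5 mm above the table (home within 2.5 mm), set screw within 4.5 mm (13 degrees) of facing the spout; the fingers astride the reamer (within 30 mm of its centre), over 3 N on it; over 3 N on the seat (value of joint latch below 0.1 rad and horizontal distance between reamer_mid and shaft_top below 0.003 m and z of reamer_mid in the frame of juicer below 0.1325 m and angle between reamer_mid's own z axis and vertical below 0.1 rad and x of set_screw in the frame of juicer below -0.01 m and y of set_screw in the frame of juicer between -0.0045 and 0.0045 m and contact force between the fingers and reamer above 3 N and contact force between reamer and juicer above 3 N and distance between the grasp point and reamer_mid below 0.03 m); the arm keeps its last pose, push and grip.
It fails at once if the measuring cup is shifted by more than 25 mm or tipped (distance of measuring_cup from where it was at the start of the episode above 0.025 m or angle between measuring_cup's own z axis and vertical above 0.4 rad).
It fails at once if the steel bowl is shifted by more than 25 mm (distance of steel_bowl from where it was at the start of the episode above 0.025 m).
It fails at once if the loose orange is shifted by more than 30 mm (distance of orange_1 from where it was at the start of the episode above 0.03 m).
It also fails if it takes over 72 s, if anything falls off the work surface, if the arm or the gripper's body presses on something with over 40 N, if the wrist force passes 120 N, or if a joint passes its speed limit or range.

## Working session

There is one attempt and no reset: what is moved stays moved. The work goes in short steps, Python scripts to look and compute and a tool call to move; the robot and the scene stay as the last step left them, time stands still between calls to the robot, and variables do not carry over. Pictures are saved under pics/ and viewed, at most 10 in all, crops included, and the job is handed in when it is done.

Besides the shell and the picture viewer there is one more tool, called after "Emit:" in YAML: its name, and indented under it one key for each argument. apply_moves: Moves the arm, as the interface text tells. Its arguments: {"type":"object","properties":{"deltas":{"type":"array"},"newtons":{"type":"number"}},"required":["deltas"]}

```bash
mkdir -p pics
cat > h.py <<'E'
import numpy as np,cv2
from cell import env
from scipy.spatial.transform import Rotation as R
def cam(n,save=None):
    c=env.camera(n); c['R']=cv2.Rodrigues(np.array(c['rvec'],float))[0]; c['t']=np.array(c['tvec'],float).ravel()
    if save: cv2.imwrite(save,c['img'][:,:,::-1])
    return c
def ray(c,uv):
    d=c['R'].T@np.linalg.inv(c['K'])@np.array([uv[0],uv[1],1.]); o=-c['R'].T@c['t']; return o,d
def onz(c,uv,z):
    o,d=ray(c,uv); return o+d*(z-o[2])/d[2]
def proj(c,p):
    q=c['K']@(c['R']@np.array(p,float)+c['t']); return q[:2]/q[2]
def tool():
    s=env.observe(); q=s['orientation']; return np.array(s['eef_pos']),R.from_quat([q[1],q[2],q[3],q[0]])
E
python3 - <<'E'
from h import *
for n in ['scene','top','wrist']:
    c=cam(n,f'pics/{n}0.png'); print(n,-c['R'].T@c['t'],c['K'][0,0])
p,r=tool();print(p,r.as_matrix().round(3))
E
```

```text
scene [-267.98314058 -560.39607562 1188.47871971] 623.2409146155885
top [ 447.19753601  -93.96356441 1229.10970492] 589.8344805595292
wrist [ 96.22009645 622.70555976 382.49781637] 428.1219995043664
[172.34913171 600.23860353 243.80405477] [[-0.961  0.276 -0.001]
 [ 0.276  0.961 -0.001]
 [ 0.    -0.002 -1.   ]]
```

View pics/top0.png

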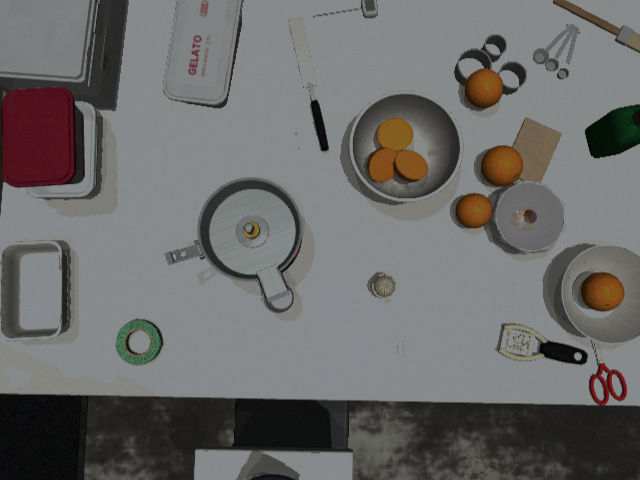

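View pics/scene0.png

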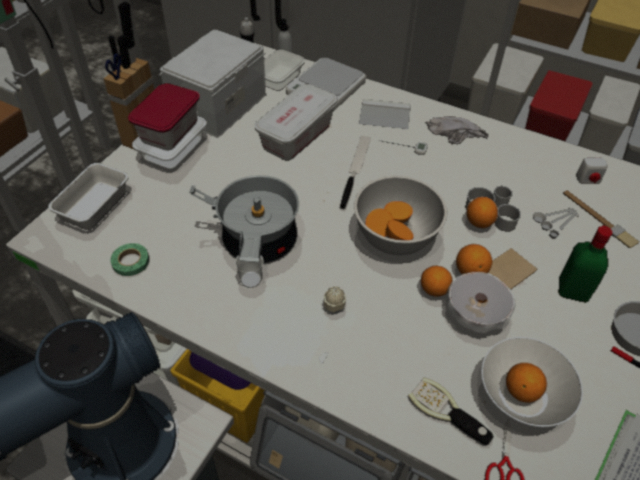

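Run:
```python
from h import *
a=cv2.imread('pics/top0.png'); s=cv2.imread('pics/scene0.png')
g=lambda im,x,y,w,h,k:cv2.resize(im[y:y+h,x:x+w],(w*k,h*k),interpolation=cv2.INTER_CUBIC)
A=g(a,155,170,160,150,5)
cv2.imwrite('pics/c1.png',np.clip(A.astype(float)*1.4,0,255).astype(np.uint8)[:600,:800])
b=np.hstack([g(a,357,260,50,50,8),g(s,310,275,50,50,8)]); cv2.imwrite('pics/c2.png',np.clip(b.astype(float)*1.5,0,255).astype(np.uint8))
c=cam('top')
for uv,z in [((250,228),125),((278,292),78),((382,285),34),((168,258),110)]: print(onz(c,uv,z).round(1))
```

```text
[585.2  48.  125. ]
[467.   -4.7  78. ]
[ 486.2 -210.9   34. ]
[526.4 203.2 110. ]
```

View pics/c1.png

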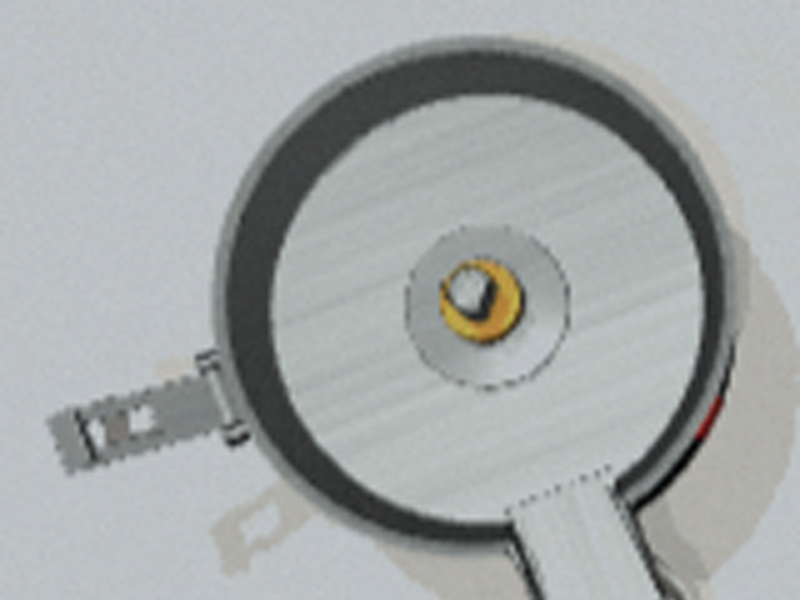

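View pics/c2.png

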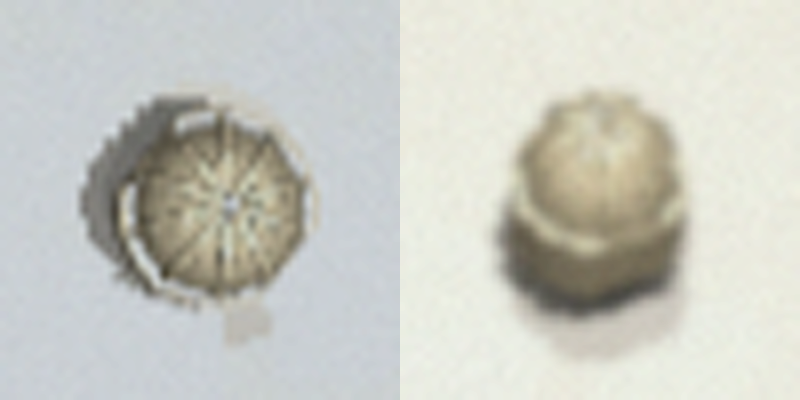

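```bash
cat >> h.py <<'E'
def circ(P):
    A=np.c_[2*P[:,:2],np.ones(len(P))]; s=np.linalg.lstsq(A,(P[:,:2]**2).sum(1),rcond=None)[0]; return s[:2],np.sqrt(s[2]+s[:2]@s[:2])
def delta(p,x,z):  # target TCP pos, tool x dir, tool z dir -> row part
    p0,r0=tool(); z=np.array(z,float);z/=np.linalg.norm(z); x=np.array(x,float); x-=z*(x@z); x/=np.linalg.norm(x)
    Rt=R.from_matrix(np.c_[x,np.cross(z,x),z]); d=r0.inv().apply(np.array(p)-p0)/1000
    return d.round(4),(r0.inv()*Rt).as_rotvec().round(4)
E
python3 - <<'E'
from h import *
c=cam('wrist'); p,r=tool(); print('camaxis tool',r.inv().apply(c['R'][2]),r.inv().apply(-c['R'].T@c['t']-p))
t=cam('top'); hsv=cv2.cvtColor(t['img'],cv2.COLOR_RGB2HSV)
m=cv2.inRange(hsv,(12,110,80),(32,255,255)); m[:,:235]=0;m[:,265:]=0;m[:210]=0;m[245:]=0
cn=max(cv2.findContours(m,0,2)[0],key=cv2.contourArea)[:,0]; h=cv2.convexHull(cn)[:,0]
print('seat',circ(np.array([onz(t,q,102) for q in h])))
# rim: dark wall mask -> outer boundary at z119 approx
g=cv2.cvtColor(t['img'],cv2.COLOR_RGB2GRAY); m=(g<75).astype(np.uint8); m[:,:190]=0;m[:,310:]=0;m[:165]=0;m[290:]=0
cn=max(cv2.findContours(m,0,2)[0],key=cv2.contourArea)[:,0]
P=np.array([onz(t,q,119) for q in cn]); 
c0=np.array([583.,47.])
for k in range(6):
    d=np.linalg.norm(P[:,:2]-c0,axis=1); Q=P[np.abs(d-94)<5]; c0,rr=circ(Q)
print('rim',c0,rr,len(Q))
for uv in [(155+12,170+88),(155+45,170+80)]: print(onz(t,uv,120))
J=np.r_[c0,0]
yj=np.array([np.cos(np.radians(113)),np.sin(np.radians(113)),0])
print(delta(J+yj*215+[0,0,300],yj,[0,0,-1]))
E
```

```text
camaxis tool [-2.90355697e-01 -4.28674469e-04  9.56918693e-01] [  79.40388931    0.34625143 -138.68128313]
seat (array([584.87716879,  49.70741018]), np.float64(14.978899052621923))
rim [584.13863907  48.73330377] 94.29151671336895 160
[525.60404981 202.42448164 120.        ]
[542.00009718 141.21921628 120.        ]
(array([-0.4126, -0.2497, -0.0557]), array([-8.000e-04,  2.000e-04,  8.896e-01]))
```

Run:
```python
from h import *
J=np.array([584.5,49.2,0]);a=np.radians(114.3);yj=np.array([np.cos(a),np.sin(a),0])
print(delta(J+yj*80+[0,0,330],yj,[0,0,-1]))
```

```text
(array([-0.4965, -0.3552, -0.0856]), array([-8.000e-04,  2.000e-04,  8.669e-01]))
```

Emit:
apply_moves:
  deltas:
    - [-0.496,-0.355,-0.086,0,0,0.867,255]
    - [-0.496,-0.355,-0.086,0,0,0.867,255]
    - [-0.496,-0.355,-0.086,0,0,0.867,255]
    - [-0.496,-0.355,-0.086,0,0,0.867,255]
    - [-0.496,-0.355,-0.086,0,0,0.867,255]
    - [-0.496,-0.355,-0.086,0,0,0.867,255]
    - [-0.496,-0.355,-0.086,0,0,0.867,255]
    - [-0.496,-0.355,-0.086,0,0,0.867,255]
    - [-0.496,-0.355,-0.086,0,0,0.867,255]
    - [-0.496,-0.355,-0.086,0,0,0.867,255]
    - [-0.496,-0.355,-0.086,0,0,0.867,255]
    - [-0.496,-0.355,-0.086,0,0,0.867,255]
  newtons: 20

```text
t: 1.5
eef_pos: [542.3, 133.1, 328.8]
orientation: [0.0, 0.543, 0.84, 0.0]
force: [0.8, 0.8, 0.0]
width: 2.5
gripper_force: 0.0
```

Emit:
apply_moves:
  deltas:
    - [0,0,0,0,0,0,255]
    - [0,0,0,0,0,0,255]
    - [0,0,0,0,0,0,255]

```text
t: 1.8
eef_pos: [540.3, 135.5, 327.9]
orientation: [-0.001, 0.542, 0.84, -0.0]
force: [-0.2, 0.6, -0.9]
width: 0.4
gripper_force: 0.0
```

Run:
```python
from h import *
c=cam('wrist','pics/w1.png'); s=env.observe(); print(s['t'],s['eef_pos'],s['width'],s['force'])
for p in [[584.5,49.2,132],[584.5,49.2,102]]: print(proj(c,p))
```

```text
1.85 [540.19725773 135.95314594 327.95490336] 0.2581671453496147 [-0.02887722  0.04788729  0.33546313]
[323.10112878 325.81477754]
[322.7919387  310.56080558]
```

View pics/w1.png

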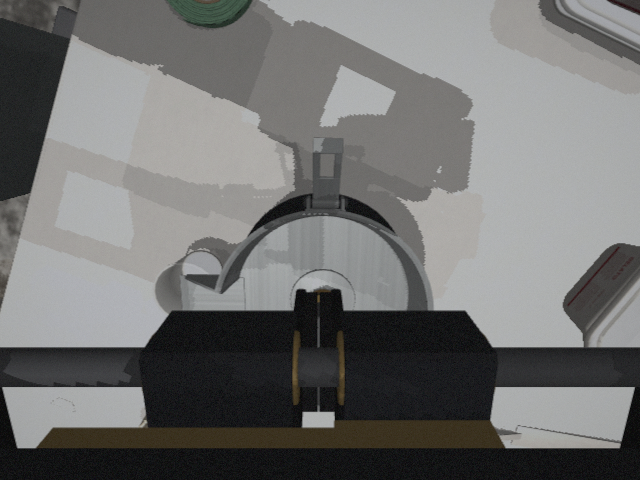

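Run:
```python
from h import *
from scipy.optimize import brentq
c=cam('wrist'); J=np.array([584.5,49.2,0])
H=onz(c,(327,205),111); v=H-J; print('hinge',H,np.hypot(*v[:2]),np.degrees(np.arctan2(v[1],v[0])))
for s in [(161,300),(245,278)]: pass
sp=onz(c,(203,297),78)-J; print('spout mid?',sp,np.degrees(np.arctan2(sp[1],sp[0])))
a=np.radians(114);y=np.array([np.cos(a),np.sin(a),0]); Hh=J+104*y+[0,0,110]
g=cv2.cvtColor(c['img'],cv2.COLOR_RGB2GRAY)
for th in np.arange(1.6,2.4,.1):
    E=Hh+62*(np.sin(th)*y-np.cos(th)*np.array([0,0,1])); print(round(th,2),proj(c,E).round(1),E.round(0))
t=cam('top')
for th in (1.7,1.9,2.1,2.3):
    print(proj(t,Hh+62*(np.sin(th)*y-np.cos(th)*np.array([0,0,1]))).round(1))
print(proj(t,Hh),proj(c,Hh))
```

```text
hinge [545.15948856 144.1313385  111.        ] 102.76008403020329 112.5096140778276
spout mid? [-108.81199202  -45.56130414   78.        ] -157.28016731398162
1.6 [324.6 127.6] [517. 201. 112.]
1.7 [324.7 128.5] [517. 200. 118.]
1.8 [324.8 130.3] [518. 199. 124.]
1.9 [324.9 132.9] [518. 198. 130.]
2.0 [325.  136.4] [519. 196. 136.]
2.1 [325.  140.7] [520. 193. 141.]
2.2 [325.1 145.9] [522. 190. 146.]
2.3 [325.1 151.9] [523. 186. 151.]
[168.1 262.6]
[167.9 261.5]
[168.9 260. ]
[171.2 258.1]
[199.52647805 250.33387874] [323.8415474  203.25968804]
```

```bash
cat > latch.py <<'E'
from h import *
J=np.array([584.5,49.2,0]);b=np.radians(112.7);yj=np.array([np.cos(b),np.sin(b),0]);Z=np.array([0,0,1.])
al=0.35; zt=np.array([-np.sin(al),-np.cos(al)]); xt=np.array([np.cos(al),-np.sin(al)])
def tcp(th,clear=0,L=50):
    n=np.array([np.cos(th),np.sin(th)]); l=np.array([np.sin(th),-np.cos(th)])
    off=[s*9.5*xt+k*zt for s in(1,-1) for k in (0,-60)]
    c=min(off,key=lambda o:o@n)
    tip=l*L+n*(2+clear)-c
    q=tip-22*zt+np.array([104,110]); return J+yj*q[0]+Z*q[1]
zw=yj*zt[0]+Z*zt[1]; xw=yj*xt[0]+Z*xt[1]
if __name__=='__main__':
    import sys
    for a in sys.argv[1:]:
        th,cl=map(float,a.split(',')); p=tcp(th,cl); d=delta(p,xw,zw); print(a,p.round(0),*d)
E
python3 latch.py 2.4,25 2.3,5 1.9,0
```

```text
2.4,25 [540. 157. 189.] [0.0189 0.0079 0.1391] [ 0.0045 -0.3504  0.0297]
2.3,5 [532. 174. 172.] [0.0377 0.0084 0.1557] [ 0.0045 -0.3504  0.0297]
1.9,0 [527. 187. 152.] [0.0517 0.0089 0.1762] [ 0.0045 -0.3504  0.0297]
```

Emit:
apply_moves:
  deltas:
    - [0.019,0.008,0.139,0.0045,-0.35,0.03,255]
    - [0.019,0.008,0.139,0.0045,-0.35,0.03,255]
    - [0.019,0.008,0.139,0.0045,-0.35,0.03,255]
    - [0.019,0.008,0.139,0.0045,-0.35,0.03,255]
    - [0.019,0.008,0.139,0.0045,-0.35,0.03,255]
    - [0.019,0.008,0.139,0.0045,-0.35,0.03,255]

```text
t: 2.55
eef_pos: [542.9, 155.6, 192.1]
orientation: [0.147, 0.547, 0.819, -0.094]
force: [0.4, 0.6, 0.8]
width: 0.4
gripper_force: 0.0
```

```bash
python3 latch.py 2.3,3 2.1,0 1.9,0 1.7,0 1.5,0 1.3,0 1.1,0 .9,0 .7,0 .5,0 .35,0 .2,0 .1,0 .05,0 0,0 0,-2; python3 -c "
from h import *; s=env.observe(); print(s['t'],s['eef_pos'],s['force'])"
```

```text
2.3,3 [532. 175. 171.] [ 0.0282 -0.0029  0.0121] [ 0.0048  0.0006 -0.0044]
2.1,0 [529. 183. 161.] [ 0.0394 -0.003   0.0188] [ 0.0048  0.0006 -0.0044]
1.9,0 [527. 187. 152.] [ 0.0467 -0.0031  0.0256] [ 0.0048  0.0006 -0.0044]
1.7,0 [526. 189. 142.] [ 0.0525 -0.0031  0.0337] [ 0.0048  0.0006 -0.0044]
1.5,0 [526. 190. 132.] [ 0.0566 -0.0032  0.0429] [ 0.0048  0.0006 -0.0044]
1.3,0 [526. 189. 122.] [ 0.0588 -0.0032  0.0526] [ 0.0048  0.0006 -0.0044]
1.1,0 [520. 202. 107.] [ 0.078  -0.0034  0.0626] [ 0.0048  0.0006 -0.0044]
.9,0 [522. 198.  98.] [ 0.0762 -0.0034  0.0724] [ 0.0048  0.0006 -0.0044]
.7,0 [525. 191.  90.] [ 0.0725 -0.0034  0.0817] [ 0.0048  0.0006 -0.0044]
.5,0 [528. 184.  84.] [ 0.067  -0.0035  0.0901] [ 0.0048  0.0006 -0.0044]
.35,0 [531. 178.  81.] [ 0.0618 -0.0035  0.0955] [ 0.0048  0.0006 -0.0044]
.2,0 [533. 171.  79.] [ 0.0559 -0.0035  0.1001] [ 0.0048  0.0006 -0.0044]
.1,0 [535. 167.  78.] [ 0.0517 -0.0034  0.1027] [ 0.0048  0.0006 -0.0044]
.05,0 [536. 164.  78.] [ 0.0494 -0.0034  0.1038] [ 0.0048  0.0006 -0.0044]
0,0 [537. 162.  77.] [ 0.0471 -0.0034  0.1049] [ 0.0048  0.0006 -0.0044]
0,-2 [538. 160.  77.] [ 0.0453 -0.0034  0.1055] [ 0.0048  0.0006 -0.0044]
2.55 [542.9417578  155.61243441 192.08662568] [0.37393441 0.56189544 0.83176699]
```

Emit:
apply_moves:
  deltas:
    - [0.026,-0.003,0.009,0,0,0,255]
    - [0.037,-0.003,0.016,0,0,0,255]
    - [0.044,-0.003,0.023,0,0,0,255]
    - [0.05,-0.003,0.031,0,0,0,255]
    - [0.054,-0.003,0.04,0,0,0,255]
    - [0.056,-0.003,0.05,0,0,0,255]
    - [0.056,-0.003,0.05,0,0,0,255]
    - [0.056,-0.003,0.05,0,0,0,255]

```text
t: 3.35
eef_pos: [524.2, 186.5, 122.4]
orientation: [0.144, 0.547, 0.819, -0.097]
force: [-0.6, 0.4, 0.3]
width: 0.4
gripper_force: 0.0
```

```bash
python3 latch.py  1.1,0 .9,0 .7,0 .5,0 .35,0 .2,0 .1,0 .05,0 0,0 0,-2; python3 -c "
from h import *; s=env.observe(); print(s['t'],s['eef_pos'],s['force']);cam('wrist','pics/w2.png')"
```

```text
1.1,0 [520. 202. 107.] [0.0204 0.0026 0.0095] [-0.0023  0.0001 -0.0024]
.9,0 [522. 198.  98.] [0.0187 0.0027 0.0193] [-0.0023  0.0001 -0.0024]
.7,0 [525. 191.  90.] [0.0149 0.0027 0.0286] [-0.0023  0.0001 -0.0024]
.5,0 [528. 184.  84.] [0.0095 0.0027 0.0369] [-0.0023  0.0001 -0.0024]
.35,0 [531. 178.  81.] [0.0043 0.0028 0.0424] [-0.0023  0.0001 -0.0024]
.2,0 [533. 171.  79.] [-0.0016  0.0028  0.047 ] [-0.0023  0.0001 -0.0024]
.1,0 [535. 167.  78.] [-0.0059  0.0028  0.0496] [-0.0023  0.0001 -0.0024]
.05,0 [536. 164.  78.] [-0.0081  0.0028  0.0507] [-0.0023  0.0001 -0.0024]
0,0 [537. 162.  77.] [-0.0104  0.0028  0.0517] [-0.0023  0.0001 -0.0024]
0,-2 [538. 160.  77.] [-0.0123  0.0028  0.0524] [-0.0023  0.0001 -0.0024]
3.35 [524.1524212  186.5362408  122.43657022] [-0.58191462  0.36303347  0.31938762]
```

View pics/w2.png

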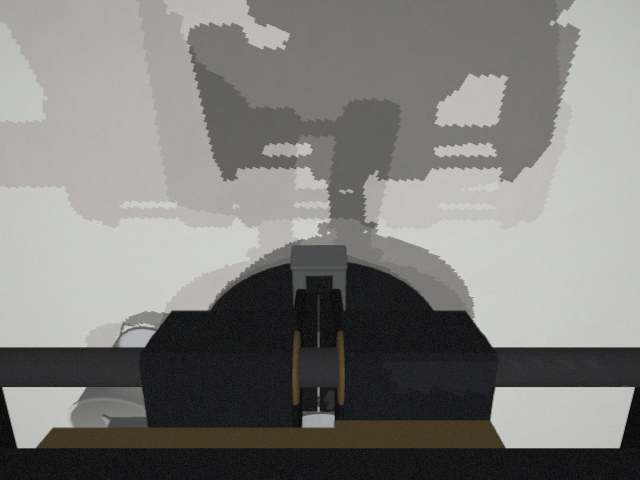

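Emit:
apply_moves:
  deltas:
    - [0.02,0.002,0.009,0,0,0,255]
    - [0.019,0.002,0.019,0,0,0,255]
    - [0.015,0.002,0.028,0,0,0,255]
    - [0.0095,0.002,0.037,0,0,0,255]
    - [0.004,0.002,0.042,0,0,0,255]
    - [-0.002,0.002,0.047,0,0,0,255]
    - [-0.006,0.002,0.05,0,0,0,255]
    - [-0.008,0.002,0.051,0,0,0,255]
    - [-0.008,0.002,0.051,0,0,0,255]

```text
t: 4.3
eef_pos: [536.1, 164.1, 78.1]
orientation: [0.145, 0.547, 0.819, -0.097]
force: [0.2, 0.6, 0.0]
width: 0.4
gripper_force: 0.0
```

Emit:
apply_moves:
  deltas:
    - [-0.002,0,0.0005,0,0,0,255]
    - [-0.002,0,0.0005,0,0,0,255]

```text
t: 4.5
eef_pos: [536.5, 163.0, 78.2]
orientation: [0.145, 0.547, 0.819, -0.096]
force: [-1.0, 0.6, 0.2]
width: 0.4
gripper_force: 0.4
```

Emit:
apply_moves:
  deltas:
    - [-0.002,0,0.0005,0,0,0,255]
    - [-0.002,0,0.0005,0,0,0,255]

```text
t: 4.7
eef_pos: [536.8, 162.3, 78.2]
orientation: [0.144, 0.547, 0.819, -0.095]
force: [-3.0, 6.0, 0.3]
width: 0.7
gripper_force: 3.0
```

Emit:
apply_moves:
  deltas:
    - [-0.002,0,0.0005,0,0,0,255]
    - [-0.002,0,0.0005,0,0,0,255]

```text
t: 4.9
eef_pos: [537.0, 161.8, 78.2]
orientation: [0.144, 0.547, 0.819, -0.094]
force: [-4.5, 10.3, 0.3]
width: 0.5
gripper_force: 5.7
```

Emit:
apply_moves:
  deltas:
    - [-0.002,0,0,0,0,0,255]
    - [-0.002,0,0,0,0,0,255]
    - [0.02,0,-0.03,0,0,0,255]
    - [0.03,0,-0.08,0,0,0,255]
    - [0.03,0,-0.13,0,0,0,255]
    - [0.0,0,-0.18,0,0,0,255]
    - [0.0,0,-0.21,0,0.2,0,255]
    - [0.0,0,-0.21,0,0.35,0,255]
    - [0.0,0,-0.21,0,0.35,0,255]

```text
t: 5.8
eef_pos: [512.4, 224.7, 279.0]
orientation: [0.001, 0.556, 0.831, 0.003]
force: [-0.6, -0.3, -1.1]
width: 0.6
gripper_force: 0.0
```

Run:
```python
from latch import *
print(delta(J-yj*40+[0,0,300],yj,[0,0,-1])); s=env.observe(); print(s['eef_pos'],s['qpos'])
```

```text
(array([-0.2297, -0.0003, -0.0214]), array([ 0.0072, -0.0014, -0.0035]))
[512.42187408 224.67833941 278.97720018] [ 0.21210794  0.39660522  1.56317108  0.00293464  1.17499925 -0.1817125 ]
```

Emit:
apply_moves:
  deltas:
    - [-0.23,0,-0.021,0,0,0,0]
    - [-0.23,0,-0.021,0,0,0,0]
    - [-0.23,0,-0.021,0,0,0,0]
    - [-0.23,0,-0.021,0,0,0,0]
    - [-0.23,0,-0.021,0,0,0,0]
    - [-0.23,0,-0.021,0,0,0,0]
    - [-0.23,0,-0.021,0,0,0,0]

```text
t: 6.5
eef_pos: [598.4, 12.6, 296.6]
orientation: [-0.0, 0.556, 0.831, 0.0]
force: [-0.2, 0.9, -0.3]
width: 48.5
gripper_force: 0.0
```

Run:
```python
from latch import *
c=cam('wrist','pics/w3.png'); print(env.observe()['eef_pos'])
u=proj(c,[584.5,49.2,132]); print(u, proj(c,J+104*yj+[0,0,110]))
x,y=int(u[0]),int(u[1]); im=c['img'][:,:,::-1]
a=cv2.resize(im[max(y-40,0):y+40,x-40:x+40],(600,600),interpolation=cv2.INTER_CUBIC)
cv2.imwrite('pics/c3.png',a)
cv2.imwrite('pics/c3.png',np.hstack([cv2.resize(a,(400,400)),cv2.resize(im[0:240,200:440],(400,400))]))
print(x-40,max(y-40,0))
```

```text
[598.01632245  13.65834165 296.59379878]
[318.79800498 173.35000795] [318.15289115  16.56062812]
278 133
```

View pics/c3.png

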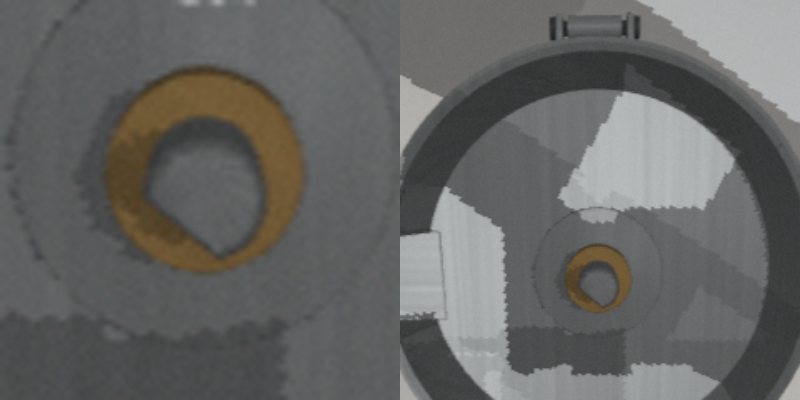

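Run:
```python
from latch import *
c=cam('wrist'); im=c['img'];hsv=cv2.cvtColor(im,cv2.COLOR_RGB2HSV)
m=cv2.inRange(hsv,(8,110,30),(32,255,255)); m[:133]=0;m[213:]=0;m[:,:278]=0;m[:,358:]=0
cn=max(cv2.findContours(m,0,1)[0],key=cv2.contourArea)[:,0]; h=cv2.convexHull(cn)[:,0]
s=circ(np.array([onz(c,q,102) for q in h])); print('seat',s)
C=np.r_[s[0],0]
ang=lambda v:np.degrees(np.arctan2(v[1],v[0]))
for p in [(317,15.6)]: v=onz(c,p,112)-C; print('hinge',ang(v),np.hypot(*v[:2]))
a,b_=onz(c,(224.,139.2),78),onz(c,(224,192.),78); v=(a+b_)/2-C; print('spout',ang(v),ang(b_-a),np.linalg.norm(a-b_))
for z in (130,132,115):
  a,b_=onz(c,(307.6,171.4),z),onz(c,(322.4,184.6),z); e=b_-a; mid=(a+b_)/2-C; n=np.array([e[1],-e[0]]); n*=np.sign(n@mid[:2]); n/=np.linalg.norm(n); print('flat',z,ang(n),mid@np.r_[n,0],np.linalg.norm(e))
# reamer
t=cam('top');H=cv2.cvtColor(t['img'],cv2.COLOR_RGB2HSV)
p,r=tool();print('xdir',ang(r.as_matrix()[:,0]))
for x in (22.7,112.7):
    X=np.array([np.cos(np.radians(x)),np.sin(np.radians(x)),0]); print(x,delta(np.array([486,-211,0])-X*40+[0,0,230],X,[0,0,-1]))
```

```text
seat (array([583.78901943,  49.83616669]), np.float64(15.039677509721491))
hinge 113.04359409972244 104.50280214805467
spout -156.78670707997904 -71.10841432156046 43.3848067951599
flat 130 -109.2223065401961 4.021639696158634 14.115320271703467
flat 132 -109.22230654019623 3.7951086082870846 14.022895887093556
flat 115 -109.2223065401962 5.720622855195299 14.808503156277173
xdir 112.66360111221785
22.7 (array([-0.1651, -0.2302,  0.0666]), array([-9.0000e-04, -4.0000e-04,  1.5702e+00]))
112.7 (array([-0.2051, -0.1902,  0.0666]), array([-0.0003, -0.0008, -0.0006]))
```

Emit:
apply_moves:
  deltas:
    - [-0.205,-0.19,0.067,0,0,0,0]
    - [-0.205,-0.19,0.067,0,0,0,0]
    - [-0.205,-0.19,0.067,0,0,0,0]
    - [-0.205,-0.19,0.067,0,0,0,0]
    - [-0.205,-0.19,0.067,0,0,0,0]
    - [-0.205,-0.19,0.067,0,0,0,0]
    - [-0.205,-0.19,0.067,0,0,0,0]
    - [-0.205,-0.19,0.067,0,0,0,0]

```text
t: 7.45
eef_pos: [501.9, -248.2, 229.6]
orientation: [-0.0, 0.555, 0.832, 0.001]
force: [-0.4, 1.1, 0.4]
width: 87.0
gripper_force: 0.0
```

Run:
```python
from h import *
c=cam('wrist','pics/w4.png'); im=c['img'][:,:,::-1]; u=proj(c,[486,-211,40]); print(env.observe()['eef_pos'],u)
x,y=int(u[0]),int(u[1]); y0=max(y-75,0);x0=x-75; print(x0,y0)
cv2.imwrite('pics/c4.png',np.clip(cv2.resize(im[y0:y0+150,x0:x0+150],(600,600),interpolation=cv2.INTER_CUBIC)*1.3,0,255).astype(np.uint8))
```

```text
[ 502.31045133 -247.54426008  229.85842361] [316.50629696 167.27725525]
241 92
```

View pics/c4.png

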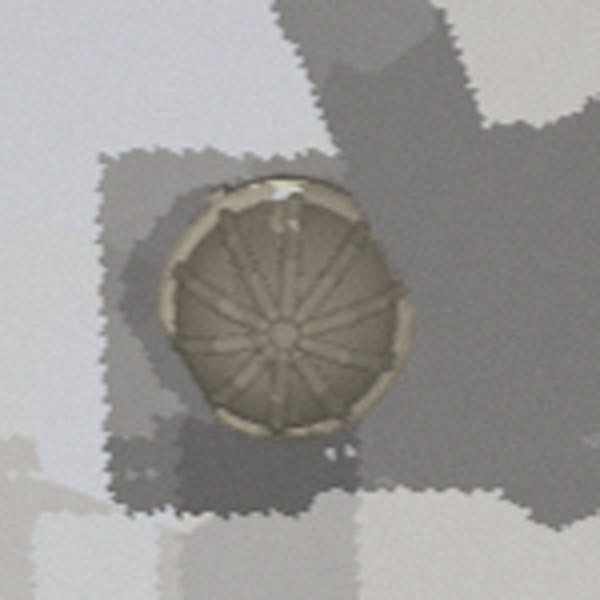

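```bash
cat > ream.py <<'E'
from h import *
def prof(c,guess,zc=40):
    hsv=cv2.cvtColor(c['img'],cv2.COLOR_RGB2HSV); m=cv2.inRange(hsv,(12,45,20),(40,255,255))
    u=proj(c,guess); k=np.zeros_like(m); cv2.circle(k,(int(u[0]),int(u[1])),60,255,-1); m&=k
    m=cv2.morphologyEx(m,cv2.MORPH_CLOSE,np.ones((5,5)))
    cn=max(cv2.findContours(m,0,1)[0],key=cv2.contourArea)[:,0]
    P=np.array([onz(c,q,zc) for q in cn]); s=circ(P); print('fit',s)
    d=P[:,:2]-s[0]; a=np.degrees(np.arctan2(d[:,1],d[:,0]))%360; r=np.hypot(*d.T)
    for k in range(0,360,10):
        q=r[np.abs((a-k+180)%360-180)<6]; print(k,q.mean().round(1) if len(q) else None,end=' | ')
    return s
if __name__=='__main__':
    c=cam('wrist'); prof(c,[486,-211,40])
E
python3 ream.py
```

```text
fit (array([ 489.80403287, -229.87437219]), np.float64(5.105496723986142))
0 4.5 | 10 5.3 | 20 6.3 | 30 5.5 | 40 2.6 | 50 2.6 | 60 None | 70 2.4 | 80 3.0 | 90 2.0 | 100 4.6 | 110 2.6 | 120 4.2 | 130 4.4 | 140 5.8 | 150 5.8 | 160 6.8 | 170 None | 180 None | 190 None | 200 None | 210 None | 220 None | 230 None | 240 None | 250 None | 260 5.3 | 270 5.2 | 280 4.3 | 290 5.3 | 300 3.6 | 310 3.8 | 320 3.3 | 330 3.8 | 340 4.3 | 350 4.7 |
```

```bash
python3 - <<'E'
s=open('ream.py').read()
s=s.replace("hsv=cv2.cvtColor(c['img'],cv2.COLOR_RGB2HSV); m=cv2.inRange(hsv,(12,45,20),(40,255,255))","I=cv2.GaussianBlur(c['img'],(3,3),0).astype(float); m=((I[:,:,0]-I[:,:,2])/(I.sum(2)+1)*3>0.13).astype(np.uint8)*255")
open('ream.py','w').write(s)
E
python3 ream.py
python3 - <<'E'
from h import *
I=cv2.imread('pics/w4.png')[:,:,::-1].astype(int)
for p in [(312,165),(330,180),(350,180),(300,180),(270,160),(250,130)]: print(I[p[1],p[0]])
E
```

```text
fit (array([ 483.50422909, -213.86512525]), np.float64(23.628221917773043))
0 24.0 | 10 24.1 | 20 23.9 | 30 23.0 | 40 21.6 | 50 20.9 | 60 21.2 | 70 21.9 | 80 23.5 | 90 24.4 | 100 24.6 | 110 24.5 | 120 24.0 | 130 24.4 | 140 25.1 | 150 24.4 | 160 23.7 | 170 23.8 | 180 23.7 | 190 23.8 | 200 24.0 | 210 23.2 | 220 21.9 | 230 20.9 | 240 21.2 | 250 22.1 | 260 23.5 | 270 24.3 | 280 24.2 | 290 24.6 | 300 24.6 | 310 24.6 | 320 24.3 | 330 24.3 | 340 24.2 | 350 24.2 | [105 101  89]
[86 82 74]
[96 95 92]
[91 88 77]
[106 104 102]
[151 152 158]
```

Run:
```python
from h import *
a=np.radians(-37);X=[np.cos(a),np.sin(a),0]
print(delta([483.5,-213.9,150],X,[0,0,-1]))
```

```text
(array([ 0.0381, -0.005 ,  0.0802]), array([ 5.000e-04, -1.600e-03,  2.613e+00]))
```

Emit:
apply_moves:
  deltas:
    - [0.038,-0.005,0.08,0,0,2.613,0]
    - [0.038,-0.005,0.08,0,0,2.613,0]
    - [0.038,-0.005,0.08,0,0,2.613,0]
    - [0.038,-0.005,0.08,0,0,2.613,0]
    - [0.038,-0.005,0.08,0,0,2.613,0]
    - [0.038,-0.005,0.08,0,0,2.613,0]
    - [0.038,-0.005,0.08,0,0,2.613,0]
    - [0.038,-0.005,0.08,0,0,2.613,0]
    - [0.038,-0.005,0.08,0,0,2.613,0]
    - [0.038,-0.005,0.08,0,0,2.613,0]
    - [0.038,-0.005,0.08,0,0,2.613,0]
    - [0.038,-0.005,0.08,0,0,2.613,0]

```text
t: 8.8
eef_pos: [483.8, -214.2, 150.3]
orientation: [0.0, 0.997, 0.081, 0.001]
force: [-0.5, -0.8, 0.1]
width: 87.1
gripper_force: 0.0
```

Run:
```python
from h import *
a=np.radians(-37);X=[np.cos(a),np.sin(a),0]
print(delta([483.5,-213.9,150],X,[0,0,-1]),env.observe()['eef_pos'])
```

```text
(array([-0.0003, -0.0004,  0.0003]), array([-3.000e-04, -1.600e-03,  8.072e-01])) [ 483.82247021 -214.20622741  150.30235916]
```

Emit:
apply_moves:
  deltas:
    - [0,0,0,0,0,0.807,0]
    - [0,0,0,0,0,0.807,0]
    - [0,0,0,0,0,0.807,0]
    - [0,0,0,0,0,0.807,0]
    - [0,0,0,0,0,0.807,0]
    - [0,0,0,0,0,0.807,0]
    - [0,0,0,0,0,0.807,0]
    - [0,0,0,0,0,0.807,0]

```text
t: 9.6
eef_pos: [483.5, -214.8, 150.1]
orientation: [-0.0, 0.949, -0.314, 0.001]
force: [-0.5, -0.2, 0.5]
width: 86.7
gripper_force: 0.0
```

Run:
```python
from h import *
a=np.radians(-37);X=[np.cos(a),np.sin(a),0]
print(delta([483.5,-213.9,33],X,[0,0,-1]),env.observe()['eef_pos'])
from ream import prof
c=cam('wrist'); print(proj(c,[483.5,-213.9,40]))
# top camera check of reamer position
t=cam('top');
```

```text
(array([-0.0007, -0.0006,  0.1171]), array([-0.0007, -0.001 ,  0.0067])) [ 483.52406836 -214.77680066  150.09727599]
[318.10379574 251.14301542]
```

Emit:
apply_moves:
  deltas:
    - [-0.001,0.0,0.04,0,0,0.007,0]
    - [-0.001,0.0,0.08,0,0,0.007,0]
    - [-0.001,0.0,0.117,0,0,0.007,0]
    - [-0.001,0.0,0.117,0,0,0.007,0]
    - [-0.001,0.0,0.117,0,0,0.007,255]
    - [-0.001,0.0,0.117,0,0,0.007,255]
    - [-0.001,0.0,0.117,0,0,0.007,255]
    - [-0.001,0.0,0.117,0,0,0.007,255]
    - [-0.001,0.0,0.117,0,0,0.007,255]
    - [-0.001,0.0,0.117,0,0,0.007,255]
    - [-0.001,0.0,0.117,0,0,0.007,255]
    - [-0.001,0.0,0.117,0,0,0.007,255]
  newtons: 35

```text
t: 10.9
eef_pos: [482.5, -215.3, 33.3]
orientation: [-0.0, 0.948, -0.319, 0.001]
force: [0.3, 0.5, 5.6]
width: 43.8
gripper_force: 35.0
```

Emit:
apply_moves:
  deltas:
    - [0,0,0,0,0,0,255]
    - [0,0,0,0,0,0,255]

```text
t: 11.1
eef_pos: [482.5, -215.3, 33.3]
orientation: [-0.0, 0.948, -0.319, 0.001]
force: [-0.6, 0.2, 5.4]
width: 43.7
gripper_force: 35.0
```

Run:
```python
from h import *
a=np.radians(71);X=[np.cos(a),np.sin(a),0]
print(delta([584,49.7,230],X,[0,0,-1]),delta([584,49.7,182],X,[0,0,-1]),env.observe()['eef_pos'])
```

```text
(array([-0.0792, -0.2726, -0.1966]), array([ 6.0000e-04, -1.5000e-03, -1.8885e+00])) (array([-0.0792, -0.2726, -0.1486]), array([ 6.0000e-04, -1.5000e-03, -1.8885e+00])) [ 482.50449767 -215.32332622   33.26803001]
```

Emit:
apply_moves:
  deltas:
    - [0,0,-0.05,0,0,0,255]
    - [0,0,-0.1,0,0,0,255]
    - [0,0,-0.15,0,0,0,255]
    - [0,0,-0.197,0,0,0,255]
    - [-0.079,-0.273,-0.197,0,0,-1.888,255]
    - [-0.079,-0.273,-0.197,0,0,-1.888,255]
    - [-0.079,-0.273,-0.197,0,0,-1.888,255]
    - [-0.079,-0.273,-0.197,0,0,-1.888,255]
    - [-0.079,-0.273,-0.197,0,0,-1.888,255]
    - [-0.079,-0.273,-0.197,0,0,-1.888,255]
    - [-0.079,-0.273,-0.197,0,0,-1.888,255]
    - [-0.079,-0.273,-0.197,0,0,-1.888,255]

```text
t: 12.3
eef_pos: [583.8, 51.7, 228.9]
orientation: [-0.0, 0.961, 0.276, -0.001]
force: [-0.3, 0.4, -1.3]
width: 43.7
gripper_force: 35.0
```

Run:
```python
from h import *
a=np.radians(71);X=[np.cos(a),np.sin(a),0]
print(delta([584,49.7,182],X,[0,0,-1]),env.observe()['eef_pos'],env.observe()['width'])
```

```text
(array([-0.0009,  0.0019,  0.0469]), array([-1.200e-03,  5.000e-04, -6.793e-01])) [583.80687731  51.73799983 228.90976782] 43.73568158501865
```

Emit:
apply_moves:
  deltas:
    - [0,0,0.02,0,0,-0.679,255]
    - [0,0,0.046,0,0,-0.679,255]
    - [0,0,0.046,0,0,-0.679,255]
    - [0,0,0.046,0,0,-0.679,255]
    - [0,0,0.046,0,0,-0.679,255]
    - [0,0,0.046,0,0,-0.679,255]
    - [0,0,0.046,0,0,-0.679,255]

```text
t: 13.0
eef_pos: [583.9, 50.0, 183.4]
orientation: [-0.0, 0.817, 0.576, -0.0]
force: [0.0, -0.3, -1.0]
width: 43.6
gripper_force: 35.0
```

Run:
```python
from h import *
a=np.radians(71);X=[np.cos(a),np.sin(a),0]
print(delta([584,49.7,182],X,[0,0,-1]),env.observe()['eef_pos'],env.observe()['force'])
c=cam('wrist','pics/w5.png'); s=cam('scene','pics/s5.png')
I=s['img'][:,:,::-1]; u=proj(s,[584,50,140]); x,y=map(int,u)
A=cv2.resize(I[y-40:y+40,x-40:x+40],(400,400),interpolation=cv2.INTER_CUBIC)
t=cam('top');u=proj(t,[584,50,140]); x,y=map(int,u)
B=cv2.resize(t['img'][y-60:y+60,x-60:x+60,::-1],(400,400),interpolation=cv2.INTER_CUBIC)
cv2.imwrite('pics/c5.png',np.hstack([A,B]))
```

```text
(array([-0.0003,  0.0002,  0.0014]), array([-0.0006, -0.0002, -0.0113])) [583.88997373  50.01660073 183.39617714] [ 0.01817406 -0.32492876 -1.02503242]
```

View pics/c5.png

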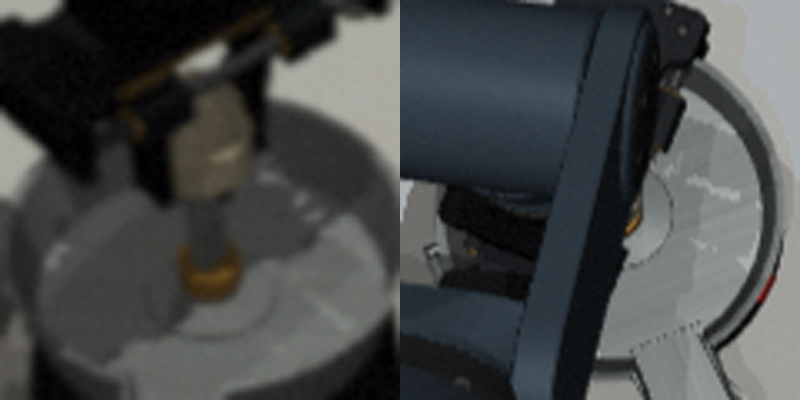

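Emit:
apply_moves:
  deltas:
    - [0,0,0.012,0,0,-0.011,255]
    - [0,0,0.016,0,0,-0.011,255]
    - [0,0,0.018,0,0,-0.011,255]
    - [0,0,0.02,0,0,-0.011,255]
    - [0,0,0.022,0,0,-0.011,255]
    - [0,0,0.022,0,0,-0.011,255]

```text
t: 13.75
eef_pos: [584.2, 49.7, 161.7]
orientation: [0.0, 0.814, 0.581, 0.0]
force: [0.4, -1.3, -1.6]
width: 43.7
gripper_force: 35.0
```

Emit:
apply_moves:
  deltas:
    - [0,0,0.002,0,0,0,255]
    - [0,0,0.004,0,0,0,255]
    - [0,0,0.006,0,0,0,255]
    - [0,0,0.006,0,0,0,255]

```text
t: 14.15
eef_pos: [584.2, 49.6, 155.7]
orientation: [0.0, 0.814, 0.581, 0.0]
force: [-0.6, -2.8, -1.6]
width: 43.4
gripper_force: 35.0
```

Emit:
apply_moves:
  deltas:
    - [-0.0005,0,0.004,0,0,0,255]
    - [-0.0005,0,0.008,0,0,0,255]
    - [-0.0005,0,0.012,0,0,0,255]
    - [-0.0005,0,0.016,0,0,0,255]
    - [-0.0005,0,0.018,0,0,0,255]
    - [-0.0005,0,0.018,0,0,0,255]

```text
t: 14.75
eef_pos: [584.0, 49.5, 137.2]
orientation: [-0.0, 0.814, 0.581, 0.0]
force: [0.0, -2.5, -2.4]
width: 43.8
gripper_force: 35.0
```

Emit:
apply_moves:
  deltas:
    - [-0.0004,0,0.003,0,0,0,255]
    - [-0.0004,0,0.003,0,0,0.1,255]
    - [-0.0004,0,0.003,0,0,0.2,255]
    - [-0.0004,0,0.003,0,0,0.3,255]
    - [-0.0004,0,0.003,0,0,0.4,255]
    - [-0.0004,0,0.003,0,0,0.5,255]
    - [-0.0004,0,0.003,0,0,0.6,255]
    - [-0.0004,0,0.003,0,0,0.7,255]
    - [-0.0004,0,0.003,0,0,0.8,255]
    - [-0.0004,0,0.003,0,0,0.84,255]
    - [-0.0004,0,0.003,0,0,0.84,255]

```text
t: 15.85
eef_pos: [583.4, 48.5, 135.1]
orientation: [0.0, 0.98, 0.199, -0.0]
force: [-2.7, -3.5, 1.8]
width: 43.4
gripper_force: 35.0
```

Emit:
apply_moves:
  deltas:
    - [0,0,0.002,0,0,0,255]
    - [0,0,0.004,0,0,0,255]
    - [0,0,0.005,0,0,0,255]
    - [0,0,0.005,0,0,0,255]

```text
t: 16.25
eef_pos: [583.4, 48.6, 131.0]
orientation: [0.0, 0.98, 0.199, -0.0]
force: [-4.1, -4.1, 7.3]
width: 43.8
gripper_force: 35.0
```

Emit:
apply_moves:
  deltas:
    - [-0.0008,0.0003,0.001,0,0,0,255]
    - [-0.0008,0.0003,0.002,0,0,0,255]
    - [-0.0008,0.0003,0.002,0,0,0,255]

```text
t: 16.55
eef_pos: [583.4, 48.4, 129.4]
orientation: [0.0, 0.98, 0.199, 0.001]
force: [-3.4, -2.5, 8.5]
width: 43.8
gripper_force: 35.0
```

Emit:
apply_moves:
  deltas:
    - [0,0,0.001,0,0,0,255]
    - [0,0,0.0015,0,0,0,255]
    - [0,0,0.0015,0,0,0,255]

```text
t: 16.85
eef_pos: [583.4, 48.5, 129.1]
orientation: [0.0, 0.98, 0.199, 0.001]
force: [-5.8, -2.4, 15.6]
width: 43.9
gripper_force: 35.0
```

Run:
```python
from h import *
s=cam('scene'); b=np.radians(113);y=np.array([np.cos(b),np.sin(b),0]); J=np.array([584,49.5,0])
Hh=J+104*y+[0,0,110]; print(proj(s,Hh))
u0=proj(s,Hh).astype(int)-[30,30]
im=cv2.resize(s['img'][u0[1]:u0[1]+75,u0[0]:u0[0]+75,::-1],(600,600),interpolation=cv2.INTER_CUBIC)
for th in (0,.1,.3): print(th,(proj(s,Hh+62*(np.sin(th)*y-np.cos(th)*np.array([0,0,1])))-u0)*8)
cv2.imwrite('pics/c6.png',np.clip(im*1.6,0,255).astype(np.uint8))
```

```text
[214.66700881 202.7453336 ]
0 [266.77218    385.42326297]
0.1 [247.05759238 383.12945376]
0.3 [207.7530032 374.5837539]
```

View pics/c6.png

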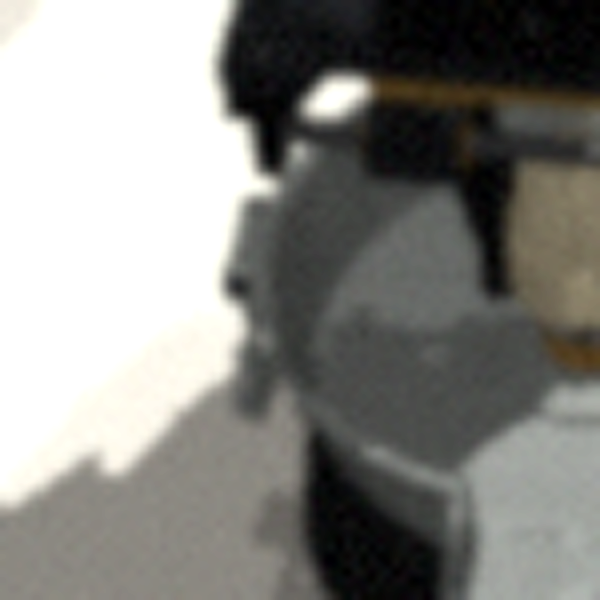

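Run:
```python
from h import *
s=cam('scene'); b=np.radians(113);y=np.array([np.cos(b),np.sin(b),0]);x=np.array([np.sin(b),-np.cos(b),0]); J=np.array([584,49.5,0])
Hh=J+104*y+[0,0,110]; u0=proj(s,Hh).astype(int)-[30,30]; Z=np.array([0,0,1])
f=lambda P:((proj(s,P)-u0)*8).round(0)
print('hinge ends',f(Hh+15*x),f(Hh-15*x))
for th in (0,.1,.2):
    l=np.sin(th)*y-np.cos(th)*Z; n=np.cos(th)*y+np.sin(th)*Z
    print(th,[f(Hh+62*l+k*x+1.5*n) for k in (11,-11)],[f(Hh+30*l-11*x+1.5*n)])
I=cv2.imread('pics/c6.png',0)
for r in (360,380,400,410,420): print(r,I[r,200:320:8])
```

```text
hinge ends [256. 211.] [235. 282.]
0 [array([269., 359.]), array([255., 411.])] [array([244., 340.])]
0.1 [array([250., 357.]), array([235., 408.])] [array([234., 339.])]
0.2 [array([230., 353.]), array([215., 404.])] [array([224., 337.])]
360 [251 251 252 243 201 135  87  73  71  71  69  60  54  56  63]
380 [248 237 221 189 143 110  90  73  63  75  91  84  72  62  57]
400 [173 146 137 131 112  88  74  67  75 106 128 123 100  83  82]
410 [143 137 138 133 118  96  82  76  88 117 136 126 102  85  84]
420 [134 135 137 135 130 121 111 105 111 128 136 132 119  92  73]
```

```bash
python3 -c "
from cell import env
s=env.observe(); print(s['t'],s['eef_pos'],s['force'],s['width']); print(env.finish_job())"
```

```text
16.95 [583.42944583  48.4655635  129.12165937] [-5.84113916 -2.51847109 15.03051162] 43.65109275738065
the job is handed in; nothing more can be done
None
```

The job is handed in at 17 s with no verdict returned: by position and force readings the reamer is fully home on the seat, its screw within about 1° of the spout, gripped at 35 N and held down. The latch was pressed against its stop, but the last picture only placed it at roughly 0 to 0.1 rad, so that is the least certain point.

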